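# Tighten and hang the patient's drinking bottle

## Task

The patient's drinking bottle stands in the carrier with its lid still loose: screw the lid down clockwise until it is snug, without forcing it past snug. Then lift the bottle out and hang it by its lid loop on the empty hook of the rail, so that it hangs still and upright. Leave the tumbler, mug, round box, pill organiser and glue stick where they are.

Things in the scene. Friction and masses are not known exactly. Their poses are not given: they have to be found in the camera images.
- loop (a point): Loop on the bottle's white screw lid: middle of the underside of its top. x: leg to leg, y: through the opening, z: up. Strap 8 mm thick, 16 mm deep (y), 60 mm wide over two flat upright legs (44 inside) that run straight from the lid's top, 40 mm below this point, to 10 mm below it, then bevelled. Top face 8 mm above it. Lid 58 mm across, 20 tall. Bottle's underside 172 mm below.
- bottle_mid (a point): On the axis of the clear bottle, 56 mm above its underside. Rounded-square, 66 x 66 mm, straight sides up to 98 mm, neck to 112 mm; 180 mm tall with lid and loop; 0.34 to 0.55 kg. x and y square to its sides, z up.
- carrier: Grey open bottle carrier, fixed, 82 x 159 mm, 62 mm tall; two square wells along its y, 72 mm wide inside, centred 38.5 mm either side of the origin; walls and floor 5 mm. The bottle stands in either well and cannot turn there (0.1 rad of play); a tumbler is in the other. Origin: centre of the underside.
- hook_seat (a point): Seat of the empty hook: top of its steel bar (8 mm thick), 270 mm above the table. x: from tip back to the rail, y: along the rail, z: up. Level from 19 mm behind this point to 15 mm before it, then turned up; tip's end 34 mm before it, 14 mm above it. Clamp 43 mm behind, rail (25 mm high, 10 thick, level with it) 55 mm behind. The other hook, 150 to 210 mm aside, holds a hand mirror.
- free_hook: The empty hook: steel bar in a grey clamp on the rail; origin in the middle of the clamp, 55 mm behind the seat; axes as hook_seat.
- rail: Steel accessory rail 400 mm long along its y on two posts, fixed on the table; hooks point to its -x. Origin: on the table midway between the posts.
- tumbler: Clear tumbler, 64 mm across, 88 mm tall, in the carrier's other well; origin at the centre of its underside. Leave it alone.
- mug: Dark blue mug, 84 mm across, 98 mm tall, handle to its +y; origin at the centre of its underside. Leave it alone.
- round_box: Round craft box, 104 mm across, 62 mm tall; origin at the centre of its underside. Leave it alone.
- pill_box: Flat seven-day pill organiser, 42 x 150 x 23 mm; origin at the centre of its underside. Leave it alone.
- glue_stick: Standing glue stick, 28 mm across, 98 mm tall; origin at the centre of its underside. Leave it alone.
- thread (a joint): Turn of the lid on its thread, rad, growing as it is tightened (clockwise from above). At 0 the loop's width lies along the bottle's x, at 1.57 along its y. Starts loose, -0.5 to 0.5, and runs against 0.16 N m to its stop at 1.42, where the lid meets its seal and only the seal's turn goes on. The lid does not visibly rise or sink.
- seal (a joint): Further turn of the lid, same way, squeezing the seal after the thread's stop, rad; 0 before. The torque jumps to 0.3 N m and climbs by 1 N m per rad: snug from 0.08 on, best 0.12 to 0.3 (0.4 to 0.6 N m; at 0.15 the loop is square to the bottle), overtight beyond 0.55. Let go of, it stays, or eases back to about 0.3.
Not all that is in view belongs to the job. Leave any yellow look-alike of the part that bears loop alone.

How it is judged:
On the way, in this order (a step that is already met when the one before it is completed fails the run):
1. the lid is turned to snug while the bottle stands in the carrier (value of joint thread above 1.34 rad and value of joint seal above 0.08 rad and z of bottle_mid in the frame of carrier below 0.075 m), for 0.2 s.
2. the bottle is lifted out of the carrier (z of bottle_mid in the frame of carrier above 0.12 m), for 0.1 s.
At the end, for the whole second after the job is handed in: The lid is still snug (thread home within 0.08 rad, seal at least 0.08 rad); the empty hook's bar carries the bottle under the top of its loop (between clamp and tip, within 20 mm of the middle of the loop's width, about 10 mm in height); the bottle is upright within 14 degrees and still (value of joint thread above 1.34 rad and value of joint seal above 0.08 rad and x of loop in the frame of hook_seat between -0.028 and 0.043 m and y of loop in the frame of hook_seat between -0.02 and 0.02 m and z of loop in the frame of hook_seat between -0.008 and 0.012 m and contact force between bottle and free_hook above 2 N and angle between bottle_mid's own z axis and vertical below 0.25 rad and linear speed of bottle below 0.05 m/s and angular speed of bottle below 0.5 rad/s); the robot touches nothing.
It fails at once if the lid is overtightened (seal turned beyond 0.55 rad) (value of joint seal above 0.55 rad).
It fails at once if the tumbler, mug, round box, pill organiser or glue stick is moved by more than 40 mm (distance of any of tumbler, mug, round_box, pill_box, glue_stick from where it was at the start of the episode above 0.04 m).
It also fails if it takes over 59 s, if anything falls off the work surface, if the arm or the gripper's body presses on something with over 40 N, if the wrist force passes 120 N, or if a joint passes its speed limit or range.

## Robot

A 6-joint arm with a two-finger parallel gripper is mounted at the origin on the work surface. World frame = base frame: x ahead of the robot, y to its left, z up, the work surface at z = 0. Lengths are in m, angles in rad, forces in N, time in s.
With the tool pointing down it reaches from about 0.425 to 0.925 m from the base axis. Payload 12.5 kg.
Tool frame: the origin (TCP) lies at the very end of the fingers, on their centre line; the grasp point (between the pads) lies 19 mm behind it (bot.grasp_offset is the z of the grasp point in the tool frame, in m); z points along the fingers, y is the line along which they close (so a half turn about z gives the same grasp; the last joint's range is limited). The gripper opens to 85 mm and grips with 20 to 120 N. Pads are 22 mm wide; open, the fingers measure 114 mm over their backs; the gripper's body (76 mm by 85 mm) begins 54 mm behind the grasp point. The pads swing forward as they close: fully open they stand 13 mm farther back than shut.
Start: joints at [1.148, 0.491, 1.559, -0, 1.092, -0.106], TCP at [0.195, 0.594, 0.205] pointing down, gripper open.
Joint ranges: [-3.1, 3.1], [-0.84, 2.19], [0.05, 2.79], [-1.13, 4.28], [0.06, 2.93], [-2.69, 2.69]. Speed limits (rad/s): [2.22, 2.22, 2.79, 3.14, 3.14, 3.14].

## Interface

Orientations are given as a unit quaternion [x, y, z, w].
In Python, from bench import bot, capture, camera_model gives the robot as it stands.
- The arm moves only by the tool drive_tool, never from a script. Its argument "steps" is a list that holds one entry, the list of rows, each a list of 7 numbers: the shift along the tool's x, y, z in mm, then the turn, a rotation vector about the tool's x, y, z in degrees, then the finger opening in mm, from 0 to 85.4. In form: [[[dx, dy, dz, ax, ay, az, gripper], ...]]. A call has exactly 5 rows; each row is the pose to reach, as a shift and turn from the pose commanded when the call began, along the tool's axes at that moment; what a row does not reach only later rows make up. A row lasts 1/8 s, in which the tool goes at most 62.5 mm and 10.7 degrees, less where a joint would pass 70% of its speed; a pose out of reach is approached as far as the arm can. A call with a gripper value outside its range is refused whole. The fingers move at their own pace and stop on an object; "grip_force" is the grip in N (left out, the last holds). Time passes only in rows, so rows that repeat a pose let the fingers close, or fill a call up. It gives the time, the measured TCP pose, the force, the opening and the grip force at its end, in the units of the state.
- bot.state(): the state, without advancing time (a new reading comes with each control period).
- capture(name): name is "scene" or "top" or "wrist"; returns the picture (384x512x3 uint8, red, green, blue); there is no depth.
- camera_model(name): a dict with "vertical_fov" (degrees; the focal length in pixels is half the picture's height over the tangent of half this angle, whatever the lens; pixels are square), "cx", "cy" (the principal point, pixels), "cam_to_world" (4x4, takes a point from camera to world coordinates). Camera axes: x right, y up, looking along -z (the intrinsics and any distortion apply to the point x, -y, -z); pixel columns grow to the right and rows downward; lengths in m; the calibration is good to about 2 mm. A picture is of the moment at which its call begins: read the wrist's pose just before it. camera_model takes no time and is no camera call; for the wrist camera it gives the pose at the moment of the call.
- bot.finish_job(): hands the job in; it is judged then, once.
The state is a dict: "t": time; "qpos": joint angles; "joint_vel": joint speeds; "tau": joint torques, N m; "eef_pos": TCP position; "orientation": TCP orientation; "contact_force": force on the tool from outside, world axes, zero at the start; "torque": the same for the moment, N m; "finger_gap": finger opening in m; "finger_force": force on a finger pad.
Only numpy, scipy, OpenCV 4.12 (cv2) and the standard library are available. Lean on these libraries where they do the work, as an engineer would, in place of code of your own. Each camera call takes 0.05 s, during which the arm holds its last target. There are 200 camera calls.

## Working session

There is one attempt and no reset: what is moved stays moved. The work goes in short steps, Python scripts to look and compute and a tool call to move; the robot and the scene stay as the last step left them, time stands still between calls to the robot, and variables do not carry over. Pictures are saved under pics/ and viewed, at most 12 in all, crops included, and the job is handed in when it is done.

Besides the shell and the picture viewer there is one more tool, called after "Call:" as name(argument=value, ...) on one line, values as JSON. drive_tool: Moves the arm, as the interface text tells. Its arguments: {"type":"object","properties":{"steps":{"type":"array","items":{"type":"array","items":{"type":"array","items":{"type":"number"}}}},"grip_force":{"type":"number"}},"required":["steps"]}

```bash
mkdir -p pics; ls; python3 - <<'E'
from bench import bot,capture,camera_model
import cv2,numpy as np
s=bot.state();print(s)
ims=[]
for n in("scene","top"):
    im=capture(n);cv2.imwrite(f"pics/{n}0.png",im[...,::-1]);m=camera_model(n)
    print(n,{k:(np.round(v,4).tolist() if k=="cam_to_world" else v) for k,v in m.items()})
E
```

```text
pics
{'t': 0.0, 'qpos': array([ 1.14837942e+00,  4.91542087e-01,  1.55949363e+00,  5.18170022e-06,
        1.09168719e+00, -1.05570022e-01]), 'joint_vel': array([-0.00066094, -0.00017455,  0.00070851,  0.00030167,  0.00209115,
       -0.00143341]), 'tau': array([ 1.78020753e-03, -6.18458390e+01, -2.61595309e+01, -3.38986013e-05,
        3.96414907e-03, -2.47121687e-05]), 'eef_pos': array([0.19457898, 0.59365132, 0.20422339]), 'orientation': array([ 1.57762746e-01,  9.87476884e-01, -5.44949339e-04, -1.49681944e-04]), 'contact_force': array([-0.41352707, -0.16498669,  0.9006867 ]), 'torque': array([ 0.04393905, -0.02679551, -0.0031762 ]), 'finger_force': 0.0, 'finger_gap': 0.08580200734150695}
scene {'vertical_fov': 47.62701870863393, 'cx': 250.95440020504446, 'cy': 191.9607166861767, 'cam_to_world': [[-0.7297, -0.5463, 0.4113, 1.0095], [0.6838, -0.5845, 0.4368, 0.4765], [0.0018, 0.5999, 0.8, 1.0003], [0.0, 0.0, 0.0, 1.0]]}
top {'vertical_fov': 50.40091594918881, 'cx': 251.0409919971022, 'cy': 182.71401485541725, 'cam_to_world': [[-0.0305, 0.9975, -0.0638, 0.4921], [-0.9995, -0.0302, 0.006, 0.0503], [0.004, 0.064, 0.9979, 1.1791], [0.0, 0.0, 0.0, 1.0]]}
```

```bash
python3 - <<'E'
import cv2
for n in("scene","top"):
    im=cv2.imread(f"pics/{n}0.png");cv2.imwrite(f"pics/{n}0b.png",cv2.resize(im,(768,576),interpolation=cv2.INTER_CUBIC))
E
```

```text
(no output)
```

View pics/scene0b.png

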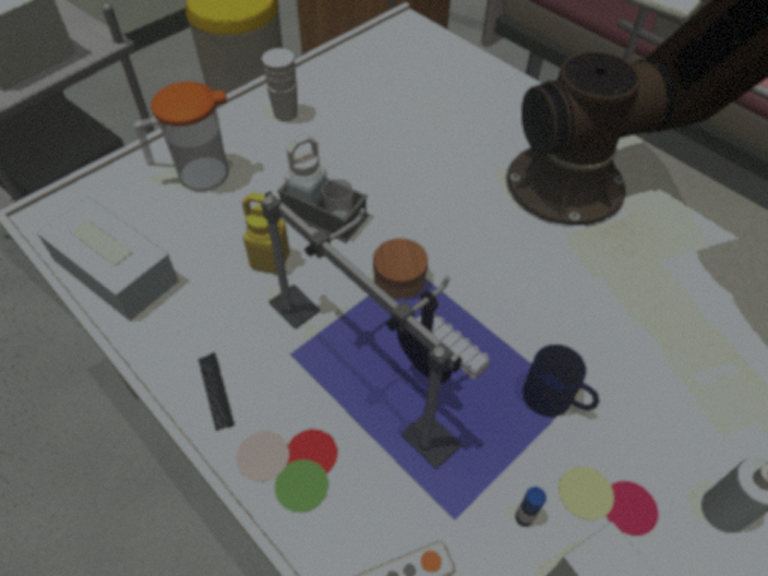

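View pics/top0b.png

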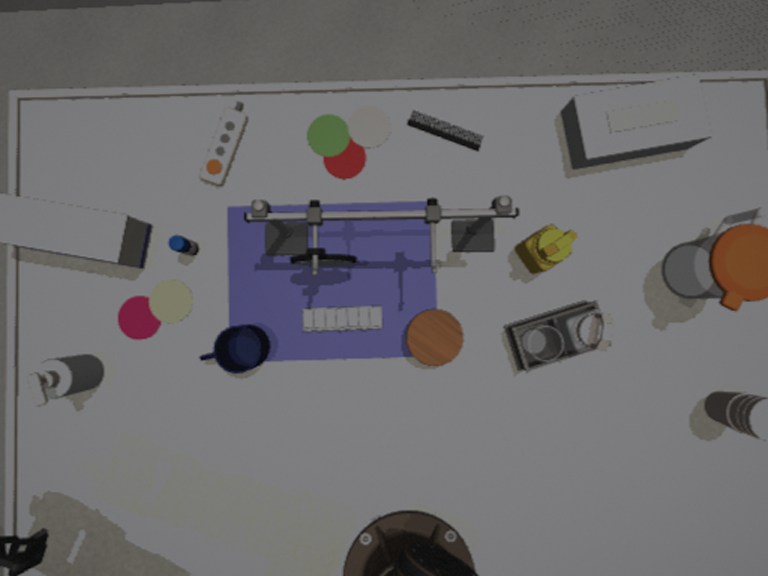

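```bash
python3 - <<'E'
import cv2,numpy as np
t=cv2.imread("pics/top0.png");s=cv2.imread("pics/scene0.png")
def c(im,x,y,w=100,h=75):
    o=cv2.resize(im[y:y+h,x:x+w],(400,300),interpolation=cv2.INTER_CUBIC)
    o=np.clip(o*1.4,0,255).astype('uint8')
    for k in range(0,w,10): 
        cv2.line(o,(k*4,0),(k*4,4 if k%50 else 12),(0,255,0),1)
    for k in range(0,h,10): cv2.line(o,(0,k*4),(4 if k%50 else 12,k*4),(0,255,0),1)
    return o
o=np.vstack([np.hstack([c(t,325,180),c(t,260,115)]),np.hstack([c(s,160,85),c(s,170,120)])])
cv2.imwrite("pics/crop1.png",o)
E
```

```text
(no output)
```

View pics/crop1.png

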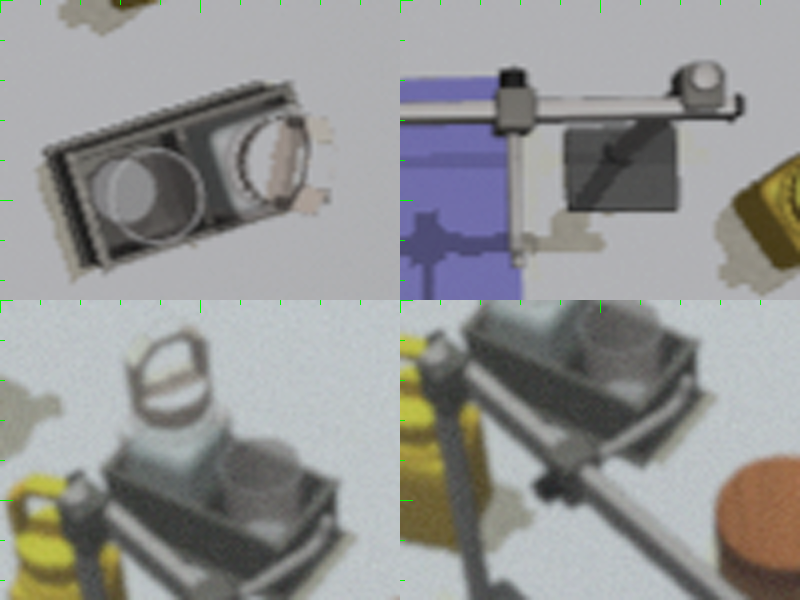

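```bash
cat > h.py <<'E'
import numpy as np
from bench import bot,capture,camera_model
def ray(m,u,v):
    f=192/np.tan(np.radians(m["vertical_fov"]/2));T=np.array(m["cam_to_world"])
    d=T[:3,:3]@np.array([(u-m["cx"])/f,-(v-m["cy"])/f,-1]);return T[:3,3],d
def at(m,u,v,z):
    o,d=ray(m,u,v);return o+d*(z-o[2])/d[2]
def proj(m,P):
    f=192/np.tan(np.radians(m["vertical_fov"]/2));T=np.array(m["cam_to_world"])
    c=T[:3,:3].T@(np.asarray(P)-T[:3,3]);return m["cx"]-f*c[0]/c[2],m["cy"]+f*c[1]/c[2]
def tri(m1,p1,m2,p2):
    o,d=ray(m1,*p1);p,e=ray(m2,*p2)
    s=np.linalg.lstsq(np.c_[d,-e],p-o,rcond=None)[0]
    a,b=o+d*s[0],p+e*s[1];return (a+b)/2,np.linalg.norm(a-b)
E
python3 - <<'E'
from h import *
t=camera_model("top");s=camera_model("scene")
np.set_printoptions(precision=4,suppress=True)
c=lambda x,y:(325+x/4,180+y/4)
print("rim",[at(t,*c(*p),.062) for p in((68,158),(292,95),(105,270))])
print("loop ends",[at(t,*c(*p),.185) for p in((290,118),(283,208))])
print("loop tri",tri(t,c(287,163),s,(160+168/4,85+338/4-75)))
h=lambda x,y:(260+x/4,115+y/4)
print("bar",at(t,*h(115,140),.27),"tip",at(t,*h(118,264),.284))
print("railL",at(t,*h(0,112),.278),"railR",at(t,*h(330,108),.278))
S=lambda x,y:(170+x/4,120+y/4)
print("tip tri",tri(t,h(118,264),s,S(293,380-300)))
E
```

```text
rim [array([ 0.4554, -0.2015,  0.062 ]), array([ 0.4937, -0.3568,  0.062 ]), array([ 0.3789, -0.2232,  0.062 ])]
loop ends [array([ 0.4796, -0.31  ,  0.185 ]), array([ 0.4253, -0.3029,  0.185 ])]
loop tri (array([ 0.4548, -0.3096,  0.185 ]), np.float64(0.007205881815146336))
bar [ 0.6212 -0.042   0.27  ] tip [ 0.5506 -0.0397  0.284 ]
railL [0.6377 0.0223 0.278 ] railR [ 0.6345 -0.1616  0.278 ]
tip tri (array([ 0.5501, -0.0394,  0.2774]), np.float64(0.002555805248200271))
```

```bash
cat >> h.py <<'E'
from scipy.spatial.transform import Rotation as R
np.set_printoptions(precision=4,suppress=True)
def rel(x,y,z,psi):
    "tool-frame mm/deg to reach TCP x,y,z with tool y-axis at psi deg, tool down"
    s=bot.state();r=R.from_quat(s["orientation"])
    a=np.radians(psi);Y=[np.cos(a),np.sin(a),0];Z=[0,0,-1];T=R.from_matrix(np.c_[np.cross(Y,Z),Y,Z])
    print(s["t"],s["eef_pos"],"psi",np.degrees(np.arctan2(*r.as_matrix()[[1,0],1])).round(2),"tq",s["torque"],"F",s["contact_force"],"q",s["qpos"])
    print("REL",r.inv().apply(np.array([x,y,z])-s["eef_pos"])*1000,np.degrees((r.inv()*T).as_rotvec()))
E
python3 - <<'E'
from h import *
rel(.42,.30,.38,40);rel(.46,-.05,.38,20)
E
```

```text
0.1 [0.1946 0.5937 0.2043] psi 71.85 tq [ 0.0326 -0.0152 -0.051 ] F [ 0.0288 -1.0417  0.35  ] q [ 1.1484  0.4915  1.5594  0.      1.0917 -0.1056]
REL [-305.6753 -209.0289 -175.5447] [-0.0566  0.0089 31.8483]
0.1 [0.1946 0.5937 0.2043] psi 71.85 tq [ 0.0326 -0.0152 -0.051 ] F [ 0.0288 -1.0417  0.35  ] q [ 1.1484  0.4915  1.5594  0.      1.0917 -0.1056]
REL [-452.7217 -529.1496 -175.2486] [-0.0554  0.019  51.8483]
```

Call:
drive_tool(steps=[[[-50, -30, -50, 0, 0, 6, 85], [-110, -70, -100, 0, 0, 12, 85], [-170, -110, -140, 0, 0, 18, 85], [-220, -150, -170, 0, 0, 24, 85], [-270, -190, -175, 0, 0, 30, 85]]])

```text
t: 0.72
eef_pos: [0.3571, 0.3804, 0.3623]
orientation: [0.409, 0.912, 0.001, 0.0]
contact_force: [0.7, -0.0, -0.6]
finger_gap: 0.0852
finger_force: 0.0
```

```bash
python3 - <<'E'
from h import *
rel(.44,.02,.38,20);rel(.45,-.31,.34,-6)
E
```

```text
0.725 [0.3571 0.3804 0.3623] psi 41.68 tq [-0.0204 -0.0294 -0.0279] F [ 0.6782 -0.0116 -0.6359] q [ 0.6902  0.2124  1.5646  0.0001  1.3634 -0.0372]
REL [-324.2606 -177.6875  -17.9328] [ 0.0719 -0.0143 21.681 ]
0.725 [0.3571 0.3804 0.3623] psi 41.68 tq [-0.0204 -0.0294 -0.0279] F [ 0.6782 -0.0116 -0.6359] q [ 0.6902  0.2124  1.5646  0.0001  1.3634 -0.0372]
REL [-577.3742 -389.7139   21.795 ] [ 0.0684 -0.0309 47.681 ]
```

Call:
drive_tool(steps=[[[-50, -30, -5, 0, 0, 5, 85], [-105, -60, -10, 0, 0, 10, 85], [-160, -90, -15, 0, 0, 15, 85], [-215, -120, -18, 0, 0, 20, 85], [-270, -145, -18, 0, 0, 25, 85]]])

```text
t: 1.35
eef_pos: [0.4283, 0.0819, 0.3794]
orientation: [0.597, 0.802, 0.0, 0.0]
contact_force: [0.7, 0.5, 0.2]
finger_gap: 0.0853
finger_force: 0.0
```

```bash
python3 - <<'E'
from h import *
rel(.45,-.31,.34,-6)
E
```

```text
1.35 [0.4283 0.0819 0.3794] psi 16.69 tq [-0.0087  0.0086 -0.0206] F [0.6504 0.529  0.237 ] q [ 0.0371  0.0611  1.7032  0.0002  1.3766 -0.2542]
REL [-381.6028  -91.8326   39.3011] [ 0.0409 -0.0067 22.6894]
```

Call:
drive_tool(steps=[[[-60, -15, 0, 0, 0, 4, 85], [-120, -30, 5, 0, 0, 9, 85], [-180, -45, 10, 0, 0, 13, 85], [-240, -60, 20, 0, 0, 18, 85], [-300, -75, 30, 0, 0, 23, 85]]])

```text
t: 1.98
eef_pos: [0.4432, -0.2268, 0.3487]
orientation: [0.745, 0.667, 0.0, 0.0]
contact_force: [2.1, 0.8, 0.4]
finger_gap: 0.0852
finger_force: 0.0
```

Call:
drive_tool(steps=[[[-40, -10, 5, 0, 0, 0, 85], [-70, -15, 8, 0, 0, 0, 85], [-70, -15, 8, 0, 0, 0, 85], [-70, -15, 8, 0, 0, 0, 85], [-70, -15, 8, 0, 0, 0, 85]]])

```text
t: 2.6
eef_pos: [0.4215, -0.2918, 0.3413]
orientation: [0.744, 0.669, 0.0, 0.0]
contact_force: [-0.0, 0.4, 0.5]
finger_gap: 0.085
finger_force: 0.0
```

```bash
python3 - <<'E'
from h import *
import cv2
rel(.45,-.31,.34,-6)
m=camera_model("wrist");im=capture("wrist")
print({k:(np.round(v,4).tolist() if k=="cam_to_world" else v) for k,v in m.items()})
np.save("w1.npy",m,allow_pickle=True)
cv2.imwrite("pics/w1.png",cv2.resize(im[...,::-1],(768,576),interpolation=cv2.INTER_CUBIC))
E
```

```text
2.6 [ 0.4215 -0.2918  0.3413] psi -6.09 tq [ 0.0033  0.0255 -0.0252] F [-0.0471  0.4495  0.5209] q [-0.7346  0.21    1.6216  0.0002  1.3098 -0.6284]
REL [-15.0362  30.2796   1.3038] [ 0.0175  0.001  -0.085 ]
{'vertical_fov': 64.65933510401258, 'cx': 256.89011923460237, 'cy': 186.14059001001007, 'cam_to_world': [[0.9944, 0.1004, 0.0322, 0.4302], [-0.1055, 0.9451, 0.3092, -0.2118], [0.0006, -0.3108, 0.9505, 0.5096], [0.0, 0.0, 0.0, 1.0]]}
```

View pics/w1.png

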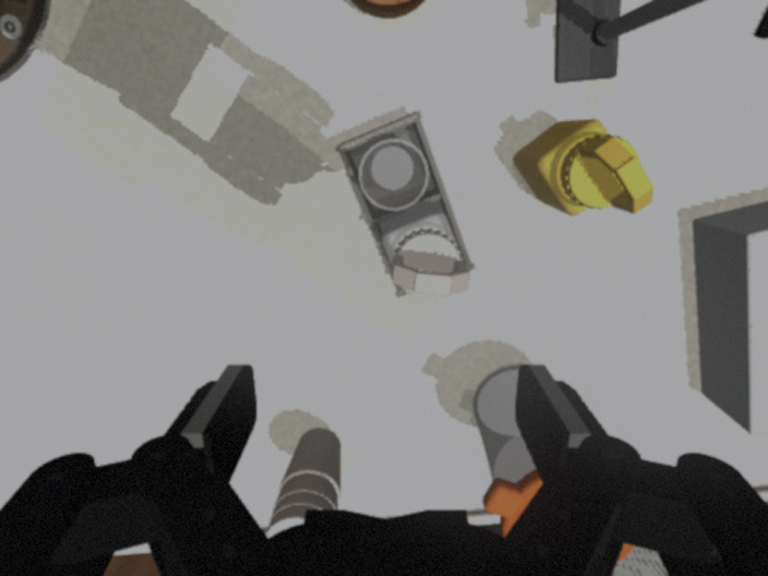

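```bash
python3 - <<'E'
from h import *
w=np.load("w1.npy",allow_pickle=True).item();t=camera_model("top");s=camera_model("scene")
g=lambda x,y,z:at(w,x/1.5,y/1.5,z)
C=g(432,283,.185);print("loop",C)
a,b=g(394,266,.177),g(470,262,.177);print("ends",a,b,np.linalg.norm(a-b),np.degrees(np.arctan2(*(b-a)[[1,0]])))
a,b=g(416,273,.185),g(452,273,.185);print("rearedge",a,b,np.degrees(np.arctan2(*(b-a)[[1,0]])))
r=[g(*p,.062) for p in((339,149),(416,114),(472,268),(399,296))];print("rim",*r,sum(r)/4)
for p in(r[1]-r[2],r[0]-r[3],r[1]-r[0],r[2]-r[3]):print(np.linalg.norm(p),np.degrees(np.arctan2(p[1],p[0])))
for n,m in(("top",t),("scene",s)):print(n,proj(m,C))
E
```

```text
loop [ 0.4539 -0.3241  0.185 ]
ends [ 0.4267 -0.3101  0.177 ] [ 0.4844 -0.3131  0.177 ] 0.05780558222507055 -2.9245242502665727
rearedge [ 0.4425 -0.3149  0.185 ] [ 0.4693 -0.3178  0.185 ] -6.065886122702415
rim [ 0.3852 -0.2238  0.062 ] [ 0.4603 -0.2005  0.062 ] [ 0.5048 -0.3547  0.062 ] [ 0.4274 -0.3773  0.062 ] [ 0.4444 -0.2891  0.062 ]
0.16058316526598082 106.12236417671808
0.15916138920954281 105.37866860165988
0.07864556240402562 17.27790283569869
0.08069555620801773 16.229456485208434
top (np.float64(403.82910467784006), np.float64(219.9136455118927))
scene (np.float64(200.25198876735237), np.float64(92.13300968770118))
```

Call:
drive_tool(steps=[[[-15, 18, 40, 0, 0, 0, 85], [-29.5, 36, 90, 0, 0, 1, 85], [-29.5, 36, 130, 0, 0, 1, 85], [-29.5, 36, 136, 0, 0, 1, 85], [-29.5, 36, 136, 0, 0, 1, 85]]])

```text
t: 3.28
eef_pos: [0.4543, -0.3258, 0.2062]
orientation: [0.75, 0.662, 0.0, 0.001]
contact_force: [0.5, 0.5, 0.2]
finger_gap: 0.0854
finger_force: 0.0
```

```bash
python3 - <<'E'
from h import *
import cv2
rel(.4545,-.325,.131,-5)
m=camera_model("wrist");im=capture("wrist")
np.save("w2.npy",m,allow_pickle=True)
print(proj(m,(.4545,-.325,.185)))
cv2.imwrite("pics/w2.png",cv2.resize(im[...,::-1],(768,576),interpolation=cv2.INTER_CUBIC))
E
```

```text
3.275 [ 0.4543 -0.3258  0.2062] psi -7.12 tq [-0.0641 -0.0114  0.0103] F [0.5112 0.4532 0.1506] q [-0.7403  0.3954  1.7215  0.0001  1.0236 -0.6162]
REL [ 0.8532  0.0263 75.2272] [ 0.0517  0.0308 -2.1171]
(np.float64(256.4550759608634), np.float64(211.06680384860485))
```

View pics/w2.png

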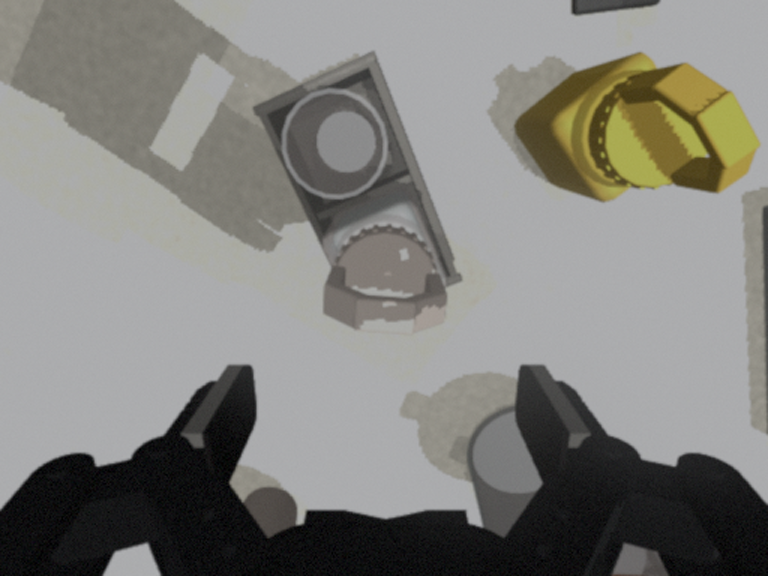

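Call:
drive_tool(steps=[[[0.5, 0, 30, 0, 0, 0, 85], [0.5, 0, 60, 0, 0, 0, 85], [0.5, 0, 75, 0, 0, 0, 85], [0.5, 0, 75, 0, 0, 0, 85], [0.5, 0, 75, 0, 0, 0, 60]]], grip_force=50)

```text
t: 3.95
eef_pos: [0.4544, -0.3258, 0.1314]
orientation: [0.75, 0.662, 0.0, 0.001]
contact_force: [-0.6, -0.2, 1.0]
finger_gap: 0.0696
finger_force: 0.0
```

Call:
drive_tool(steps=[[[0, 0, 0, 0, 0, 0, 50], [0, 0, 0, 0, 0, 0, 50], [0, 0, 0, 0, 0, 0, 50], [0, 0, 0, 0, 0, 0, 50], [0, 0, 0, 0, 0, 0, 50]]])

```text
t: 4.58
eef_pos: [0.4543, -0.3259, 0.1321]
orientation: [0.75, 0.662, 0.0, 0.001]
contact_force: [-3.4, 1.8, 11.3]
finger_gap: 0.0583
finger_force: 51.3
```

```bash
python3 - <<'E'
from h import *
rel(.4545,-.325,.131,-73.5)
E
```

```text
4.575 [ 0.4543 -0.3259  0.1321] psi -7.16 tq [ 0.2066  0.4929 -0.0323] F [-3.368   1.8028 11.2913] q [-0.7404  0.4835  1.8038 -0.0001  0.8516 -0.6154]
REL [0.9193 0.0992 1.1088] [ 0.1648  0.0097 66.3426]
```

Call:
drive_tool(steps=[[[0, 0, 0, 0, 0, 9, 50], [0, 0, 0, 0, 0, 18, 50], [0, 0, 0, 0, 0, 27, 50], [0, 0, 0, 0, 0, 36, 50], [0, 0, 0, 0, 0, 42, 50]]], grip_force=80)

```text
t: 5.2
eef_pos: [0.455, -0.3263, 0.1324]
orientation: [0.938, 0.347, 0.001, 0.002]
contact_force: [-0.2, 1.3, 11.6]
finger_gap: 0.0567
finger_force: 83.6
```

```bash
python3 - <<'E'
from h import *
rel(.4545,-.325,.131,-73.5)
E
```

```text
5.2 [ 0.455  -0.3263  0.1324] psi -49.36 tq [ 0.1192 -0.0221  0.3344] F [-0.2416  1.2543 11.6   ] q [-0.7401  0.4834  1.8029  0.      0.8507  0.1213]
REL [ 0.4548 -1.283   1.4288] [ 0.2541 -0.0886 24.1448]
```

Call:
drive_tool(steps=[[[0, 0, 0, 0, 0, 1, 50], [0, 0, 0, 0, 0, 2, 50], [0, 0, 0, 0, 0, 3, 50], [0, 0, 0, 0, 0, 4, 50], [0, 0, 0, 0, 0, 5, 50]]])

```text
t: 5.82
eef_pos: [0.455, -0.3263, 0.1324]
orientation: [0.951, 0.308, 0.001, 0.002]
contact_force: [0.6, 1.4, 11.7]
finger_gap: 0.0571
finger_force: 83.6
```

```bash
python3 - <<'E'
from h import *
rel(.4545,-.325,.131,-73.5)
E
```

```text
5.825 [ 0.455  -0.3263  0.1324] psi -54.15 tq [0.1094 0.008  0.3195] F [ 0.6157  1.4057 11.7495] q [-0.7401  0.4834  1.8029  0.      0.8506  0.205 ]
REL [ 0.352  -1.3447  1.4375] [ 0.2522 -0.0994 19.3514]
```

```bash
python3 - <<'E'
from h import *
import cv2
a=capture("wrist")[80:384,96:416,::-1];b=capture("top")[180:255,350:425,::-1]
cv2.imwrite("pics/w3.png",np.hstack([cv2.resize(a,(526,500)),cv2.resize(b,(270,500))])[:, :800])
E
```

```text
(no output)
```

View pics/w3.png

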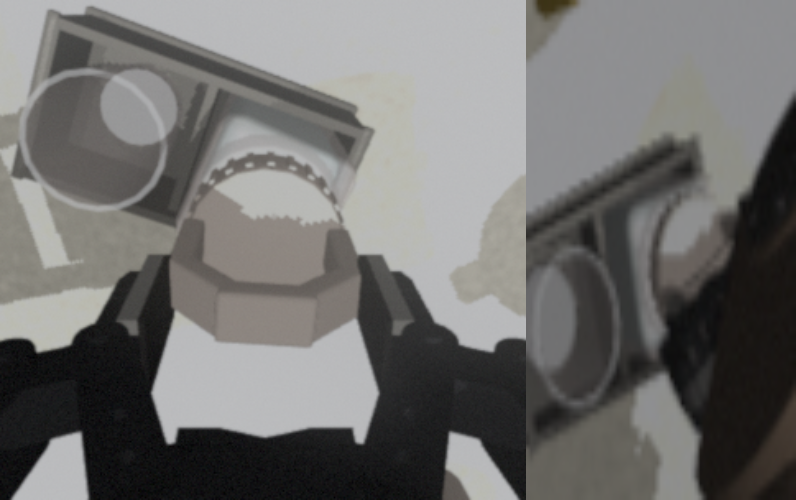

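Call:
drive_tool(steps=[[[0, 0, 0, 0, 0, 2, 50], [0, 0, 0, 0, 0, 4, 50], [0, 0, 0, 0, 0, 6, 50], [0, 0, 0, 0, 0, 8, 50], [0, 0, 0, 0, 0, 8, 50]]])

```text
t: 6.55
eef_pos: [0.455, -0.3263, 0.1324]
orientation: [0.971, 0.24, 0.001, 0.002]
contact_force: [0.4, 1.5, 11.7]
finger_gap: 0.0567
finger_force: 83.4
```

```bash
python3 - <<'E'
from h import *
rel(.4545,-.325,.131,-73.5)
E
```

```text
6.55 [ 0.455  -0.3263  0.1324] psi -62.17 tq [-0.014   0.0103 -0.0454] F [ 0.4381  1.5358 11.6611] q [-0.7401  0.4834  1.8029  0.0002  0.8505  0.3448]
REL [ 0.1327 -1.4196  1.4234] [ 0.2469 -0.126  11.3282]
```

Call:
drive_tool(steps=[[[0, 0, 0, 0, 0, 1, 50], [0, 0, 0, 0, 0, 2, 50], [0, 0, 0, 0, 0, 3, 50], [0, 0, 0, 0, 0, 4, 50], [0, 0, 0, 0, 0, 5, 50]]])

```text
t: 7.18
eef_pos: [0.4551, -0.3263, 0.1324]
orientation: [0.98, 0.198, 0.001, 0.002]
contact_force: [0.2, 0.1, 12.0]
finger_gap: 0.057
finger_force: 83.6
```

```bash
python3 - <<'E'
from h import *
rel(.4545,-.325,.131,-73.5)
E
```

```text
7.175 [ 0.4551 -0.3263  0.1324] psi -67.13 tq [ 0.0786 -0.0246  0.4486] F [ 0.2255  0.1465 12.0146] q [-0.74    0.4835  1.8028 -0.0001  0.8505  0.4316]
REL [ 0.0053 -1.4571  1.4027] [ 0.2489 -0.125   6.373 ]
```

Call:
drive_tool(steps=[[[0, 0, 0, 0, 0, 1, 50], [0, 0, 0, 0, 0, 2, 50], [0, 0, 0, 0, 0, 3, 50], [0, 0, 0, 0, 0, 4, 50], [0, 0, 0, 0, 0, 5, 50]]])

```text
t: 7.8
eef_pos: [0.4551, -0.3263, 0.1324]
orientation: [0.988, 0.155, 0.001, 0.002]
contact_force: [0.9, 0.4, 11.8]
finger_gap: 0.0569
finger_force: 83.7
```

```bash
python3 - <<'E'
from h import *
rel(.4545,-.325,.131,-73.5)
import cv2
a=capture("wrist")[:,:,::-1]
cv2.imwrite("pics/w4.png",cv2.resize(a,(768,576),interpolation=cv2.INTER_CUBIC))
np.save("w4.npy",camera_model("wrist"),allow_pickle=True)
E
```

```text
7.8 [ 0.4551 -0.3263  0.1324] psi -72.12 tq [-0.0033 -0.0666  0.4969] F [ 0.8959  0.3952 11.8049] q [-0.74    0.4834  1.8028 -0.0002  0.8504  0.5188]
REL [-0.1207 -1.4543  1.4262] [ 0.2467 -0.1356  1.3804]
```

View pics/w4.png

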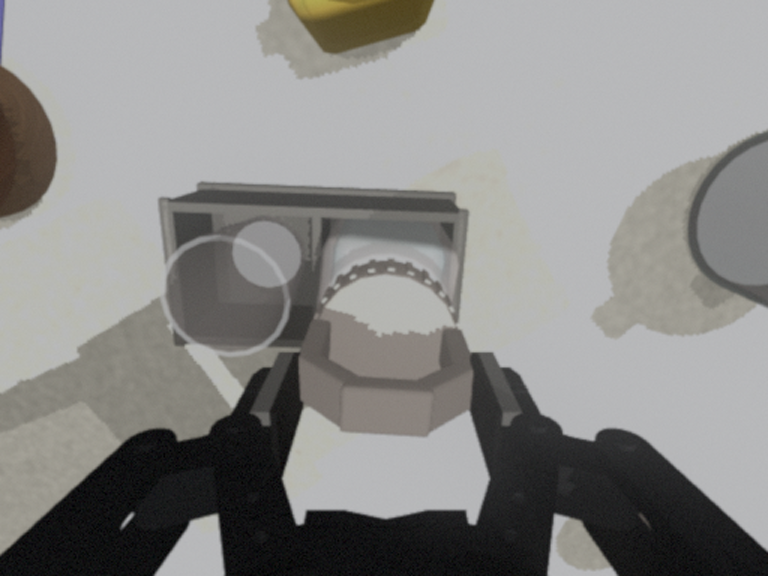

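Call:
drive_tool(steps=[[[0, 0, 0, 0, 0, 1, 50], [0, 0, 0, 0, 0, 2, 50], [0, 0, 0, 0, 0, 3, 50], [0, 0, 0, 0, 0, 4, 50], [0, 0, 0, 0, 0, 5, 50]]])

```text
t: 8.48
eef_pos: [0.455, -0.3264, 0.1324]
orientation: [0.994, 0.112, 0.002, 0.002]
contact_force: [1.9, -0.5, 11.7]
finger_gap: 0.057
finger_force: 83.7
```

```bash
python3 - <<'E'
from h import *
rel(.4545,-.325,.131,-73.5)
E
```

```text
8.475 [ 0.455  -0.3264  0.1324] psi -77.11 tq [-0.0067 -0.0979  0.584 ] F [ 1.9272 -0.4768 11.7344] q [-0.74    0.4834  1.8028 -0.0003  0.8504  0.606 ]
REL [-0.22   -1.4601  1.4378] [ 0.2457 -0.1421 -3.6094]
```

Call:
drive_tool(steps=[[[0, 0, 0, 0, 0, 0, 50], [0, 0, 0, 0, 0, 0, 50], [0, 0, 0, 0, 0, 0, 50], [0, 0, -15, 0, 0, 0, 50], [0, 0, -30, 0, 0, 0, 50]]], grip_force=90)

```text
t: 9.1
eef_pos: [0.4539, -0.3256, 0.1612]
orientation: [0.994, 0.112, 0.0, 0.0]
contact_force: [0.6, -1.5, -4.5]
finger_gap: 0.0563
finger_force: 96.7
```

Call:
drive_tool(steps=[[[0, 0, -20, 0, 0, 0, 50], [0, 0, -45, 0, 0, 0, 50], [0, 0, -75, 0, 0, 0, 50], [0, 0, -105, 0, 0, 0, 50], [0, 0, -125, 0, 0, 0, 50]]])

```text
t: 9.72
eef_pos: [0.4537, -0.3251, 0.2874]
orientation: [0.994, 0.112, 0.0, 0.0]
contact_force: [0.2, 0.2, -4.0]
finger_gap: 0.0563
finger_force: 96.9
```

```bash
python3 - <<'E'
from h import *
rel(.455,-.05,.285,-90)
import cv2
m=camera_model("wrist");a=capture("wrist")[:,:,::-1];np.save("w5.npy",m,allow_pickle=True)
b=capture("scene")[50:200,130:330,::-1]
cv2.imwrite("pics/w5.png",np.hstack([cv2.resize(a[84:],(500,293)),cv2.resize(b,(300,293))]))
E
```

```text
9.725 [ 0.4537 -0.3251  0.2874] psi -77.16 tq [0.0207 0.0694 0.0172] F [ 0.1835  0.1849 -3.9671] q [-0.7403  0.3195  1.6102  0.0005  1.2109  0.6063]
REL [  62.3647 -267.9201    2.2906] [ 0.0259 -0.0559 12.8382]
```

View pics/w5.png

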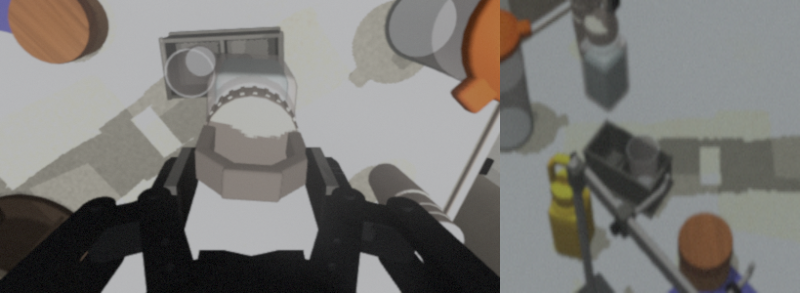

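Call:
drive_tool(steps=[[[10, -45, 0, 0, 0, 2, 50], [22, -95, 0, 0, 0, 5, 50], [34, -145, 0, 0, 0, 8, 50], [46, -195, 0, 0, 0, 11, 50], [56, -240, 0, 0, 0, 11.5, 50]]])

```text
t: 10.45
eef_pos: [0.4543, -0.077, 0.2846]
orientation: [1.0, 0.011, -0.001, -0.0]
contact_force: [0.3, 0.1, -3.8]
finger_gap: 0.0562
finger_force: 97.5
```

Call:
drive_tool(steps=[[[3, -15, 0, 0, 0, 0, 50], [5, -25, 0, 0, 0, 0, 50], [5, -28, 0, 0, 0, 0, 50], [5, -28, 0, 0, 0, 0, 50], [5, -28, 0, 0, 0, 0, 50]]])

```text
t: 11.08
eef_pos: [0.4595, -0.0515, 0.285]
orientation: [1.0, 0.011, -0.0, -0.0]
contact_force: [0.5, 0.1, -3.6]
finger_gap: 0.0562
finger_force: 97.7
```

```bash
python3 - <<'E'
from h import *
rel(.520,-.042,.247,-89)
import cv2
m=camera_model("wrist");a=capture("wrist")[:,:,::-1];np.save("w6.npy",m,allow_pickle=True)
print("seat",proj(m,(.583,-.041,.27)),"tip",proj(m,(.549,-.04,.284)))
cv2.imwrite("pics/w6.png",cv2.resize(a,(768,576),interpolation=cv2.INTER_CUBIC))
E
```

```text
11.075 [ 0.4595 -0.0515  0.285 ] psi -88.71 tq [ 0.0016 -0.0257  0.0241] F [ 0.511   0.1288 -3.6316] q [-0.2546  0.1723  1.8217  0.      1.1477  1.2935]
REL [60.7389 -8.1186 37.9965] [-0.0037  0.0059  0.2947]
seat (np.float64(243.6627031878085), np.float64(0.42081078118397386)) tip (np.float64(239.98893230126274), np.float64(67.580614660304))
```

View pics/w6.png

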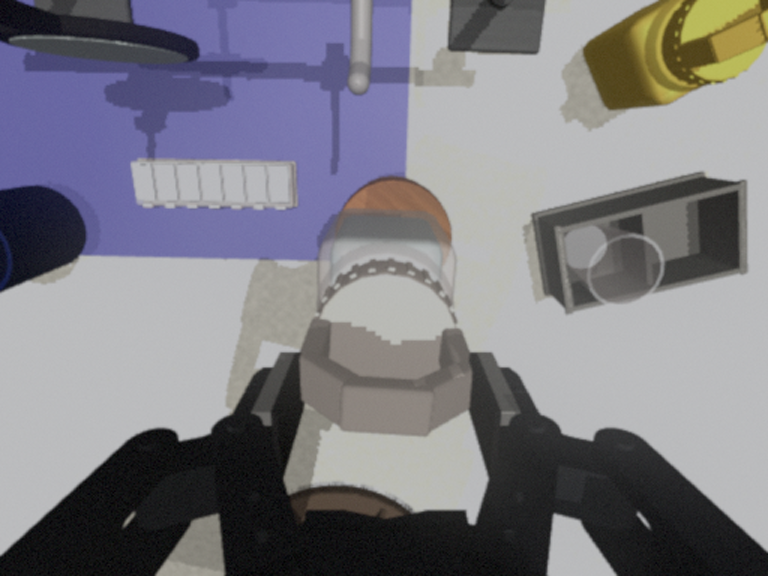

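```bash
python3 - <<'E'
from h import *
m=np.load("w6.npy",allow_pickle=True).item()
g=lambda x,y,z:at(m,x/1.5,y/1.5,z)
print("tip",g(359,94,.280),"tipc",g(359,82,.284),"bar",g(362,2,.27))
z=.2846+.0446
print("loop top face ctr",g(386,410,z+.008),"front",g(342,385,z+.008),g(433,388,z+.008),"ends",g(300,368,z),g(472,365,z))
E
```

```text
tip [ 0.5516 -0.0394  0.28  ] tipc [ 0.5552 -0.0396  0.284 ] bar [ 0.5825 -0.0398  0.27  ]
loop top face ctr [ 0.4609 -0.0511  0.3372] front [ 0.4691 -0.0381  0.3372] [ 0.4687 -0.0646  0.3372] ends [ 0.4698 -0.0245  0.3292] [ 0.4721 -0.0771  0.3292]
```

Call:
drive_tool(steps=[[[0, -6, 20, 0, 0, 0, 50], [10, -11.5, 38, 0, 0, 0, 50], [20, -11.5, 38, 0, 0, 0, 50], [20, -11.5, 38, 0, 0, 0, 50], [20, -11.5, 38, 0, 0, 0, 50]]])

```text
t: 11.75
eef_pos: [0.4792, -0.0391, 0.2476]
orientation: [1.0, 0.012, 0.0, 0.0]
contact_force: [-0.1, 1.0, -4.3]
finger_gap: 0.0561
finger_force: 97.7
```

```bash
python3 - <<'E'
from h import *
import cv2
rel(.583,-.040,.247,-88.7)
m=camera_model("wrist");a=capture("wrist")[:,:,::-1]
cv2.imwrite("pics/w7.png",cv2.resize(a,(768,576),interpolation=cv2.INTER_CUBIC))
E
```

```text
11.75 [ 0.4792 -0.0391  0.2476] psi -88.66 tq [-0.0527 -0.1002 -0.0378] F [-0.1338  1.0176 -4.2728] q [-0.219   0.2375  1.8417 -0.      1.0618  1.3284]
REL [103.7504   3.3021   0.6939] [ 0.0094 -0.035   0.0408]
```

View pics/w7.png

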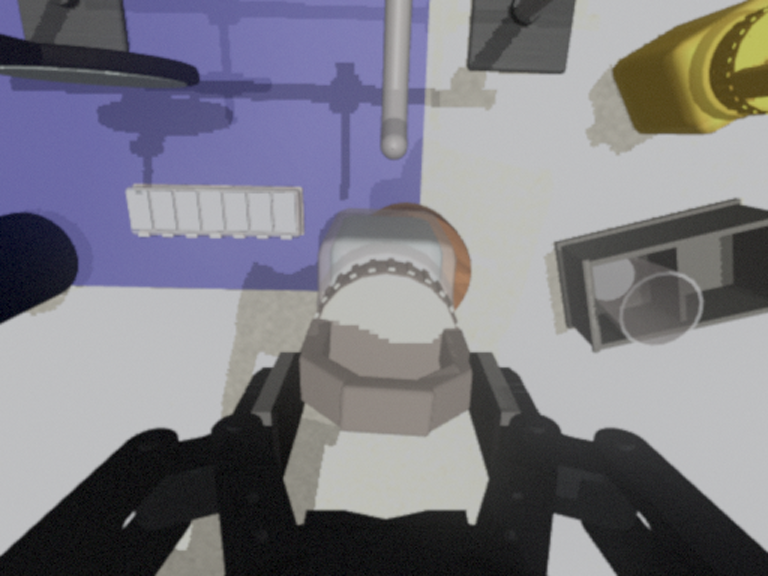

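Call:
drive_tool(steps=[[[20, 2, 0, 0, 0, 0, 50], [45, 2.5, 0, 0, 0, 0, 50], [70, 3, 0, 0, 0, 0, 50], [90, 3, 0, 0, 0, 0, 50], [103, 3, 0, 0, 0, 0, 50]]])

```text
t: 12.42
eef_pos: [0.5828, -0.0395, 0.2473]
orientation: [1.0, 0.012, 0.0, -0.0]
contact_force: [-0.2, -0.1, -3.8]
finger_gap: 0.0563
finger_force: 97.7
```

```bash
python3 - <<'E'
from h import *
import cv2
rel(.583,-.041,.2254,-88.7)
b=capture("scene")[60:240,150:350,::-1];a=capture("wrist")[:,:,::-1]
cv2.imwrite("pics/w8.png",np.hstack([cv2.resize(a,(400,300)),cv2.resize(b,(400,300),interpolation=cv2.INTER_CUBIC)]))
E
```

```text
12.425 [ 0.5828 -0.0395  0.2473] psi -88.65 tq [0.017  0.0296 0.0179] F [-0.1747 -0.0701 -3.8152] q [-0.1808  0.3924  1.6068  0.0001  1.1422  1.3664]
REL [ 0.1573  1.4568 21.8692] [-0.0005 -0.0134  0.0471]
```

View pics/w8.png

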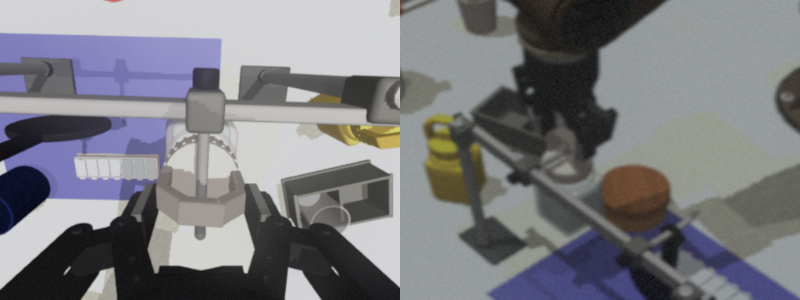

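Call:
drive_tool(steps=[[[0, 1, 6, 0, 0, 0, 50], [0, 1, 12, 0, 0, 0, 50], [0, 1, 17, 0, 0, 0, 50], [0, 1, 20, 0, 0, 0, 50], [0, 1, 20, 0, 0, 0, 50]]])

```text
t: 13.15
eef_pos: [0.5821, -0.0404, 0.2269]
orientation: [1.0, 0.012, -0.0, -0.0]
contact_force: [0.3, -0.1, -3.2]
finger_gap: 0.0566
finger_force: 97.7
```

Call:
drive_tool(steps=[[[0, 0, 0.5, 0, 0, 0, 50], [0, 0, 1, 0, 0, 0, 50], [0, 0, 1.5, 0, 0, 0, 50], [0, 0, 2, 0, 0, 0, 50], [0, 0, 2, 0, 0, 0, 50]]])

```text
t: 13.78
eef_pos: [0.5824, -0.0405, 0.2256]
orientation: [1.0, 0.012, 0.0, 0.0]
contact_force: [-0.9, 0.5, 2.1]
finger_gap: 0.0564
finger_force: 98.3
```

Call:
drive_tool(steps=[[[0, 0, 0, 0, 0, 0, 58], [0, 0, 0, 0, 0, 0, 61], [0, 0, 0, 0, 0, 0, 64], [0, 0, 0, 0, 0, 0, 70], [0, 0, 0, 0, 0, 0, 75]]], grip_force=20)

```text
t: 14.4
eef_pos: [0.5823, -0.0405, 0.2253]
orientation: [1.0, 0.012, 0.0, 0.0]
contact_force: [0.0, 0.1, 0.0]
finger_gap: 0.0747
finger_force: 0.0
```

Call:
drive_tool(steps=[[[0, 0, 0, 0, 0, 0, 82], [0, 0, 0, 0, 0, 0, 82], [0, 0, -15, 0, 0, 0, 82], [0, 0, -35, 0, 0, 0, 82], [0, 0, -60, 0, 0, 0, 82]]])

```text
t: 15.02
eef_pos: [0.5822, -0.0404, 0.2866]
orientation: [1.0, 0.012, 0.0, -0.0]
contact_force: [0.2, 0.3, 0.8]
finger_gap: 0.082
finger_force: 0.0
```

Call:
drive_tool(steps=[[[0, 0, -30, 0, 0, 0, 82], [0, 0, -60, 0, 0, 0, 82], [-20, 0, -80, 0, 0, 0, 82], [-40, 0, -80, 0, 0, 0, 82], [-40, 0, -80, 0, 0, 0, 82]]])

```text
t: 15.65
eef_pos: [0.5416, -0.0414, 0.3667]
orientation: [1.0, 0.012, 0.001, 0.0]
contact_force: [0.2, -0.3, -0.2]
finger_gap: 0.0822
finger_force: 0.0
```

```bash
python3 - <<'E'
from h import *
import cv2
rel(.583,-.041,.2254,-88.7)
b=capture("scene")[60:240,150:350,::-1];a=capture("wrist")[:,:,::-1]
cv2.imwrite("pics/w9.png",np.hstack([cv2.resize(a,(400,300)),cv2.resize(b,(400,300),interpolation=cv2.INTER_CUBIC)]))
E
```

```text
15.65 [ 0.5416 -0.0414  0.3667] psi -88.66 tq [ 0.0294 -0.005  -0.0185] F [ 0.1906 -0.2689 -0.2372] q [-0.1979  0.2451  1.5096  0.0001  1.3849  1.3495]
REL [ 41.14     0.5547 141.3854] [ 0.0193 -0.11    0.0367]
```

View pics/w9.png

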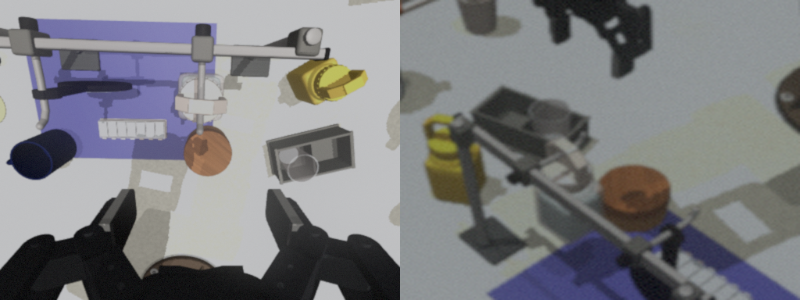

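Call:
drive_tool(steps=[[[-30, 0, -20, 0, 0, 0, 82], [-30, 0, -20, 0, 0, 0, 82], [-30, 0, -20, 0, 0, 0, 82], [-30, 0, -20, 0, 0, 0, 82], [-30, 0, -20, 0, 0, 0, 82]]])

```text
t: 16.38
eef_pos: [0.5126, -0.0421, 0.3845]
orientation: [1.0, 0.012, -0.0, -0.0]
contact_force: [-0.3, 0.2, -0.1]
finger_gap: 0.0819
finger_force: 0.0
```

Call:
drive_tool(steps=[[[0, 0, 0, 0, 0, 0, 82], [0, 0, 0, 0, 0, 0, 82], [0, 0, 0, 0, 0, 0, 82], [0, 0, 0, 0, 0, 0, 82], [0, 0, 0, 0, 0, 0, 82]]])

```text
t: 17.0
eef_pos: [0.5122, -0.0421, 0.3851]
orientation: [1.0, 0.012, 0.0, -0.0]
contact_force: [-0.8, 0.3, -0.9]
finger_gap: 0.082
finger_force: 0.0
```

Call:
drive_tool(steps=[[[0, 0, 0, 0, 0, 0, 82], [0, 0, 0, 0, 0, 0, 82], [0, 0, 0, 0, 0, 0, 82], [0, 0, 0, 0, 0, 0, 82], [0, 0, 0, 0, 0, 0, 82]]])

```text
t: 17.62
eef_pos: [0.5123, -0.0421, 0.3851]
orientation: [1.0, 0.012, 0.0, -0.0]
contact_force: [0.2, 0.4, 0.3]
finger_gap: 0.0823
finger_force: 0.0
```

Call:
drive_tool(steps=[[[0, 0, 0, 0, 0, 0, 82], [0, 0, 0, 0, 0, 0, 82], [0, 0, 0, 0, 0, 0, 82], [0, 0, 0, 0, 0, 0, 82], [0, 0, 0, 0, 0, 0, 82]]])

```text
t: 18.25
eef_pos: [0.5122, -0.0421, 0.3851]
orientation: [1.0, 0.012, -0.0, -0.0]
contact_force: [-0.2, 0.2, -0.5]
finger_gap: 0.0818
finger_force: 0.0
```

```bash
python3 - <<'E'
from h import *
import cv2
f=[cv2.GaussianBlur(capture("scene")[120:210,210:260],(5,5),0).astype(float) for _ in range(16)]
print([round(np.abs(x-f[0]).mean(),2) for x in f], bot.state()["t"])
E
```

```text
[np.float64(0.0), np.float64(0.55), np.float64(0.58), np.float64(0.56), np.float64(0.59), np.float64(0.58), np.float64(0.57), np.float64(0.59), np.float64(0.58), np.float64(0.58), np.float64(0.59), np.float64(0.55), np.float64(0.58), np.float64(0.59), np.float64(0.58), np.float64(0.57)] 19.05
```

Only noise between frames, so the bottle hangs still.

```bash
python3 -c "
from bench import bot
print(bot.finish_job())"
```

```text
the job is handed in; nothing more can be done
None
```

I tightened the lid to an estimated seal turn of 0.2–0.3 rad (in the snug range), lifted the bottle out, hung it still on the empty hook by its loop, touched none of the other items and handed in at about 19 s; no verdict was returned.

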